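# Lift the oiled cedar egg with the tongs

## Task

One of the three cedar pieces in the aluminium tray on top of the orange drawers is egg-shaped and freshly oiled, so no part of the robot may touch it: pick up the kitchen tongs lying on the table, close their tips on the egg from both sides, and lift it well clear of the tray (a hand's breadth, some 10 cm). Finish while holding it up still between the tips of the tongs, with neither the tongs nor the egg resting on anything; leave the tray, the other two cedar pieces, the half-open drawer and the other things where they are.

Things in the scene. Friction and masses are not known exactly. Their poses are not given: they have to be found in the camera images.
- tongs: Steel spring tongs, 214 mm long, 82 g, balanced 8 mm behind the origin, lying on their side on the table: two flat arms on edge (24 mm high) that close horizontally. Origin on the underside, midway between the flat grip panels (30 mm behind to 28 mm ahead of it); x points to the tips (ends 100 mm ahead), y to the left arm, z up. Pivot 90 mm behind the origin. Free state open: 51 mm wide over the grips
- tongs_left: Left (+y) arm of the tongs; origin at its hinge, 90 mm behind and 10 mm left of the tongs' origin. Both arms swing equally, sprung open. Width over the grips at the origin and clear gap between tips: 51 and 66 mm (open), 47 and 59 mm, 44 and 52 mm (grips parallel), 37 and 39 mm (on the egg)
- tongs_right: Right (-y) arm of the tongs, mirror image of the left. Squeezing the grips takes about 4 N to begin and 9 N when on the egg; about half of what is beyond that presses on the egg. Fully shut: about 20 mm over the grips, 7 mm at the tips
- tongs_tip (a point): Point midway between the two tip pads, at half their height: 82 mm ahead of the tongs' origin and 12 mm above their underside. The flat pads are 24 mm high and reach 17 mm behind to 17 mm ahead of this point; at the ends small lips turn inwards
- egg: Egg-shaped cedar piece standing on a flat 24 mm foot: 48.5 mm high, widest (39 mm) at 25 mm height, about 35 g (25 to 50 g). Origin at the centre of its foot, z up
- egg_mid (a point): Centre of the egg at its widest height, 25 mm above its foot
- block: Cedar cube, 36 mm, standing in the tray beside the egg (leave it). Origin at the centre of its underside
- puck: Low round cedar puck, 42 mm across, 26 mm high, in the tray (leave it). Origin at the centre of its underside
- tray: Loose shallow aluminium tray, 140 mm along its x, 260 mm along its y, rim 10 mm high, floor and walls 2 mm thick, 0.35 kg; the three cedar pieces stand in a row along its y about 80 mm apart, in any order. Origin at the centre of its underside, x points away from the robot
- unit: Orange plastic drawer unit, 300 mm deep (x), 320 mm wide (y), 170 mm high, fixed. Origin at the centre of its underside, its front (-x) faces the robot. A loose grey brush, 32 mm high, lies along the back of its top, behind the tray
- unit_drawer0_handle (a point): Handle of the upper drawer, which stands half open towards the robot
- pail: Dark grey closed pail, about 195 mm across and 217 mm high, on the table to the right of the drawers. Origin at the centre of its underside
- scoop: White slotted scoop, 225 mm long, 22 mm high, lying on the table to the left of the drawers. Origin on its underside
- brush: Grey brush with hard silicone bristles, 200 mm long, 32 mm high, on the back of the drawer top. Origin on its underside
- bowl: White ceramic bowl, 120 mm across, 45 mm high, on the table at the left. Origin at the centre of its underside
- tin: Closed aluminium tin, 70 mm across, 50 mm high, on the table at the front right. Origin at the centre of its underside
Mind the look-alikes: they are no part of the job. What is shaped like the tongs but yellow is not meant. There is more than one size of the pail; the job needs the smaller.

How it is judged:
On the way, in this order (a step that is already met when the one before it is completed fails the run):
1. the tongs are gripped by the fingers and lifted off the table (height (world z) of tongs above 0.03 m and contact force between the fingers and tongs above 0.5 N), for 0.2 s.
2. both arms of the tongs press on the egg (contact force between each of tongs_left, tongs_right and egg above 0.3 N and z of egg in the frame of tray below 0.05 m), for 0.1 s.
At the end, for the whole second after the job is handed in: Egg held still by both tong arms, its middle within 35 mm of the tip point, foot 60 mm or more above the tray's underside; fingers hold the tongs; tongs and egg touch no tray, drawers or pail; tray, block, puck and drawer within 30 mm of their start (z of egg in the frame of tray above 0.06 m and height (world z) of tongs above 0.12 m and contact force between each of tongs_left, tongs_right and egg above 0.3 N and distance between tongs_tip and egg_mid below 0.035 m and contact force between the fingers and tongs above 0.5 N and contact force between each of egg, tongs and tray below 0.05 N and contact force between each of egg, tongs and unit below 0.05 N and contact force between each of tongs, egg and pail below 0.05 N and linear speed of egg below 0.03 m/s and distance of each of tray, block, puck, unit_drawer0_handle from where it was at the start of the episode below 0.03 m); the arm keeps its last pose, push and grip.
It fails at once if the robot itself touches the egg (contact force between any of the fingers, the arm and egg above 0.2 N).
It fails at once if the tray, the block, the puck or the drawer is shifted by more than 30 mm (distance of any of tray, block, puck, unit_drawer0_handle from where it was at the start of the episode above 0.03 m).
It fails at once if the pail, scoop, brush, bowl or tin is shifted by more than 40 mm (distance of any of pail, scoop, brush, bowl, tin from where it was at the start of the episode above 0.04 m).
It also fails if it takes over 48 s, if anything falls off the work surface, if the arm or the gripper's body presses on something with over 40 N, if the wrist force passes 120 N, or if a joint passes its speed limit or range.

## Robot

A 7-joint arm with a two-finger parallel gripper is mounted at the origin on the work surface. World frame = base frame: x ahead of the robot, y to its left, z up, the work surface at z = 0. Lengths are in m, angles in rad, forces in N, time in s.
With the tool pointing down it reaches from about 0.4 to 0.85 m from the base axis. Payload 4.5 kg.
Tool frame: the origin (TCP) lies on the centre line of the jaws, within the pads' length; the fingertips stand 14 mm ahead of it and the grasp point (between the pads) lies 5 mm behind it; y points along the fingers, z is the direction in which the jaws open and shut, and the axes are right-handed (so a half turn about y gives the same grasp; the last joint's range is limited). The gripper opens to 88 mm and grips with 3 to 60 N. Pads are 18 mm wide; open, the fingers measure 123 mm over their backs; the gripper's body (75 mm by 187 mm) begins 45 mm behind the grasp point.
Start: joints at [1.285, 0.689, -0.195, 1.565, 0.157, 0.902, -0.215], TCP at [0.197, -0.593, 0.253] pointing down, gripper open.
Joint ranges: [-3.01, 3.01], [-0.46, 2.08], [-1.47, 1.51], [0.13, 2.56], [-1, 4.14], [0.04, 2.09], [-2.66, 2.66]. Speed limits (rad/s): [2.57, 2.57, 3.14, 3.14, 3.14, 3.14, 3.14].

## Interface

Orientations are given as a unit quaternion [x, y, z, w].
In Python, from plant import get_state, imaging, job gives the robot as it stands.
- The arm moves only by the tool send_rows, never from a script. Its argument "motion" is a list that holds one entry, the list of rows, each a list of 7 numbers: the turn, a rotation vector about the tool's x, y, z scaled (see below), then the shift along the tool's x, y, z scaled (see below), then the gripper's target within -1 to 1 (shut at 1, half-way at 0, fully open at -1). In form: [[[rx, ry, rz, tx, ty, tz, gripper], ...]]. A call has exactly 5 rows; each row shifts and turns the commanded pose from where the row before left it, along the tool's axes as they then stand; what a row does not reach is not made up. The controller multiplies each number of a shift by 0.02 m and each number of a turn by 0.08 rad. A row lasts 1/12 s, in which the tool goes at most 41.7 mm and 7.16 degrees, less where a joint would pass 70% of its speed; a pose out of reach is approached as far as the arm can. A call with a number of a shift or a turn outside -1 to 1 is refused whole. A call with a gripper value outside its range is refused whole. The fingers move at their own pace and stop on an object; "force" is the grip in N (left out, the last holds). Time passes only in rows, so rows that do not move let the fingers close, or fill a call up. It gives the time, the measured TCP pose, the force and the opening at its end, in the units of the state.
- get_state(): the state, without advancing time (a new reading comes with each control period).
- imaging.snapshot(name): name is "side" or "top"; returns a dict with "img" (400x640x3 uint8, red, green, blue), "camera_matrix" (3x3 intrinsics, pixels), "R" (3x3) and "t" (3): a world point X has camera coordinates R X + t. Camera axes: x right, y down, z forward; pixel columns grow to the right and rows downward; lengths in m; the calibration is good to about 2 mm. A picture is of the moment at which its call begins. There is no depth.
- job.finish_job(): hands the job in, once; it reports no verdict.
The state is a dict: "clock": time; "q": joint angles; "qd": joint speeds; "joint_torque": joint torques, N m; "tool_pos": TCP position; "eef_rot": TCP orientation; "contact_force": force on the tool from outside, world axes, zero at the start; "moment": the same for the moment, N m; "opening": opening from 0.0 (shut) to 1.0 (fully open).
Only numpy, scipy, OpenCV 4.12 (cv2) and the standard library are available. Lean on these libraries where they do the work, as an engineer would, in place of code of your own. Each camera call takes 0.05 s, during which the arm holds its last target.

## Working session

There is one attempt and no reset: what is moved stays moved. The work goes in short steps, Python scripts to look and compute and a tool call to move; the robot and the scene stay as the last step left them, time stands still between calls to the robot, and variables do not carry over. Pictures are saved under pics/ and viewed, and the job is handed in when it is done.

Besides the shell and the picture viewer there is one more tool, called after "Request:" by a JSON object that holds its "api" and its "payload". send_rows: Moves the arm, as the interface text tells. Its arguments: {"type":"object","properties":{"motion":{"type":"array"},"force":{"type":"number"}},"required":["motion"]}

```bash
mkdir -p pics; ls; python3 - <<'E'
from plant import get_state, imaging, job
import cv2,json,numpy as np
s=get_state(); print(s)
for n in("side","top"):
    d=imaging.snapshot(n); cv2.imwrite(f"pics/{n}0.png",d["img"][:,:,::-1]); print(n,d["camera_matrix"],d["R"],d["t"])
E
```

```text
pics
{'clock': 0.0, 'q': array([ 1.28482316,  0.68989133, -0.19442221,  1.56584155,  0.15742977,
        0.90219051, -0.21508296]), 'qd': array([-2.45640357e-03, -2.36491558e-03, -9.71514709e-05, -1.43333955e-03,
       -9.37346710e-05, -6.62018155e-04,  3.26450694e-04]), 'joint_torque': array([-9.29605728e-02, -5.25421786e+01, -1.34492956e+00, -1.49776366e+01,
       -1.15842344e-01,  1.58065762e-01, -2.85532478e-03]), 'tool_pos': array([ 0.19630629, -0.59312414,  0.25209936]), 'eef_rot': array([-0.1127049 ,  0.69839958, -0.69777047,  0.1124811 ]), 'contact_force': array([ 0.54474657, -0.31407468,  0.03931707]), 'moment': array([0.01901345, 0.029164  , 0.00300222]), 'opening': 1.002326864202273}
side [[366.38762689   0.         310.8051271 ]
 [  0.         366.38762689 199.60084247]
 [  0.           0.           1.        ]] [[ 0.94637335  0.32303485  0.00509688]
 [ 0.20846846 -0.59853158 -0.77349909]
 [-0.24681652  0.73308146 -0.63377691]] [-4.46456738e-01 -5.61850082e-04  1.33751798e+00]
top [[433.49921466   0.         315.36056379]
 [  0.         433.49921466 204.78228523]
 [  0.           0.           1.        ]] [[-0.01383793 -0.9998891  -0.00550429]
 [-0.99683457  0.01422625 -0.0782206 ]
 [ 0.07829023  0.00440446 -0.99692088]] [0.00436501 0.49590477 1.59475263]
```

View pics/side0.png

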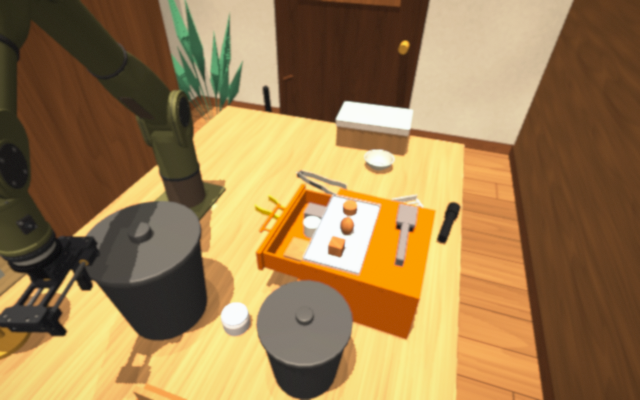

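View pics/top0.png

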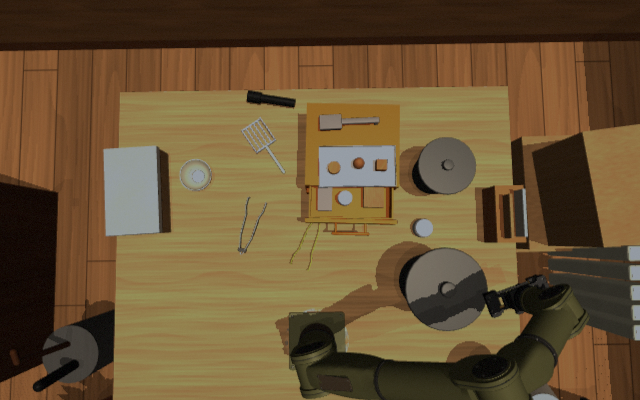

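```bash
cat > h.py <<'E'
import numpy as np,cv2
from scipy.spatial.transform import Rotation as Rn
from plant import get_state, imaging, job
def ray(d,u,v):
    K,R,t=d["camera_matrix"],d["R"],d["t"]
    c=-R.T@t; w=R.T@np.linalg.inv(K)@np.array([u,v,1.]); return c,w
def onz(d,u,v,z):
    c,w=ray(d,u,v); return c+w*(z-c[2])/w[2]
def tri(d1,p1,d2,p2):
    A=[];b=[]
    for d,p in((d1,p1),(d2,p2)):
        c,w=ray(d,*p); w=w/np.linalg.norm(w); P=np.eye(3)-np.outer(w,w); A.append(P); b.append(P@c)
    X=np.linalg.solve(A[0]+A[1],b[0]+b[1]); return X
def proj(d,X):
    p=d["camera_matrix"]@(d["R"]@np.asarray(X)+d["t"]); return p[:2]/p[2]
def crop(d,x0,y0,x1,y1,s,name):
    cv2.imwrite(name,cv2.resize(d["img"][y0:y1,x0:x1,::-1],None,fx=s,fy=s,interpolation=cv2.INTER_CUBIC))
E
python3 - <<'E'
from h import *
print(Rn.from_quat(get_state()["eef_rot"]).as_matrix().round(3))
import pickle
s=imaging.snapshot("side");t=imaging.snapshot("top")
pickle.dump((s,t),open("d0.pkl","wb"))
crop(t,225,185,325,275,8,"pics/t_tongs.png")
crop(t,300,95,410,235,4,"pics/t_unit.png")
crop(s,250,150,450,300,4,"pics/s_unit.png")
E
```

```text
[[-0.949 -0.     0.314]
 [-0.314  0.001 -0.949]
 [ 0.    -1.    -0.001]]
```

View pics/t_tongs.png

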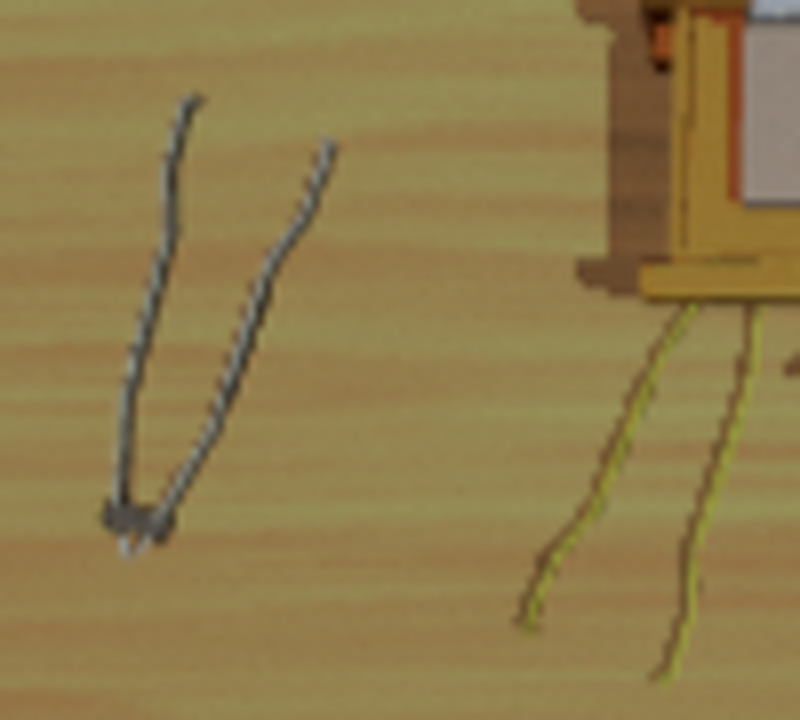

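View pics/t_unit.png

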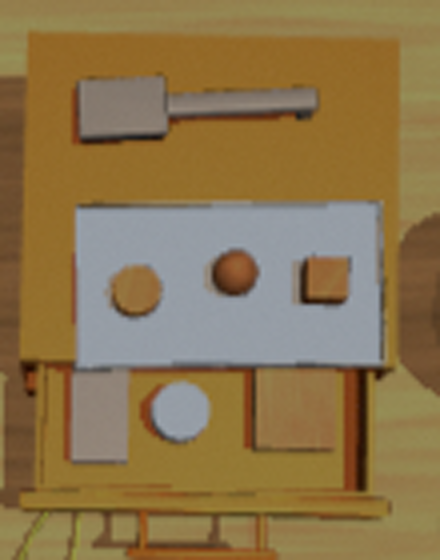

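View pics/s_unit.png

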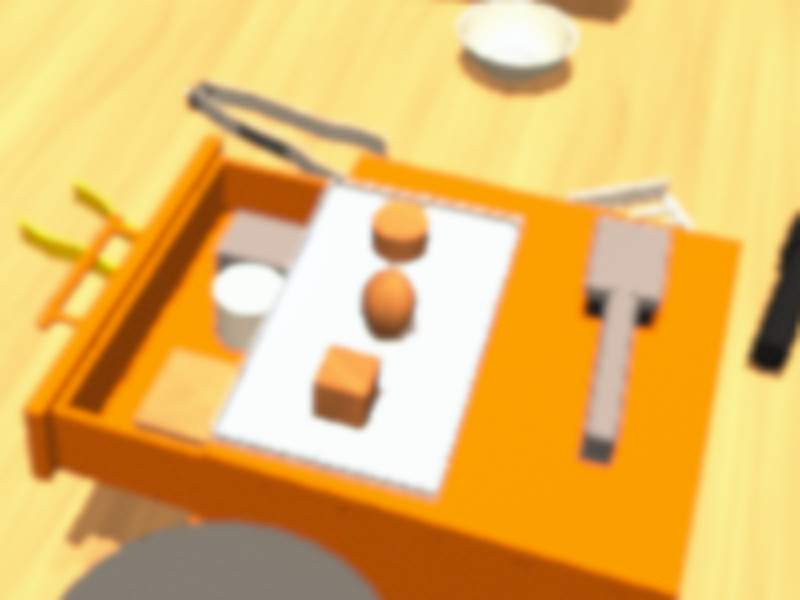

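```bash
python3 - <<'E'
from h import *
import pickle
s,t=pickle.load(open("d0.pkl","rb"))
f=lambda x,y:(225+(x+.5)/8-.5,185+(y+.5)/8-.5)
P={}
for n,p in dict(ltip=(195,98),rtip=(332,145),lh=(122,505),rh=(165,515),end=(130,550),lmid=(143,330),rmid=(237,350)).items():
    P[n]=onz(t,*f(*p),.024 if n!='end' else .012); print(n,P[n].round(4))
m=(P['ltip']+P['rtip'])/2;h=(P['lh']+P['rh'])/2
d=(m-h)[:2];L=np.linalg.norm(d);print("L tip-hinge",L,"yaw",np.degrees(np.arctan2(d[1],d[0])), "gap",np.linalg.norm(P['ltip']-P['rtip']),np.linalg.norm(P['lh']-P['rh']))
a=P['ltip']-P['rtip'];print("yaw from tips",np.degrees(np.arctan2(-a[0],a[1])))
u=d/L; print("origin from tips",m[:2]-u*.1,"from hinge",h[:2]+u*.09)
# gray mask
hsv=cv2.cvtColor(t["img"],cv2.COLOR_RGB2HSV); mk=((hsv[...,1]<70)).astype(np.uint8); mk[:190]=0;mk[258:]=0;mk[:,:235]=0;mk[:,272:]=0
ys,xs=np.nonzero(mk);X=np.array([onz(t,x,y,.018) for x,y in zip(xs,ys)]);print(len(xs),X.mean(0),X.min(0),X.max(0))
# egg etc
hs=hsv
for z,(x,y) in dict(puck=(136,290),egg=(235,272),block=(327,277)).items() and [(.198,(136,290)),(.197,(235,273)),(.208,(327,279))]:
    print(onz(t,300+(x+.5)/4-.5,95+(y+.5)/4-.5,z).round(4))
for x,y in((76,205),(381,203),(385,367),(77,366)): print('tray',onz(t,300+(x+.5)/4-.5,95+(y+.5)/4-.5,.18).round(4))
g=lambda x,y:(250+(x+.5)/4-.5,150+(y+.5)/4-.5); k=lambda x,y:(300+(x+.5)/4-.5,95+(y+.5)/4-.5)
print("egg tri",tri(s,g(389,304),t,k(235,273)))
for x,y in((28,35),(398,42),(392,371),(20,362)): print('unit',onz(t,*k(x,y),.17).round(4))
# tongs in side view check
q=lambda x,y:onz(s,*g(x,y),.024)
print('side tip L',tri(s,g(384,140),t,f(195,98)),'R',q(345,178))
E
```

```text
ltip [0.5288 0.2441 0.024 ]
rtip [0.506  0.1805 0.024 ]
lh [0.3408 0.2782 0.024 ]
rh [0.336  0.2583 0.024 ]
end [0.3198 0.2766 0.012 ]
lmid [0.4213 0.2684 0.024 ]
rmid [0.4115 0.2249 0.024 ]
L tip-hinge 0.18754505004969352 yaw -17.353448911702678 gap 0.06763585855970282 0.020420292177603164
yaw from tips -19.747286688725765
origin from tips [0.42196049 0.24213849] from hinge [0.42430369 0.24140627]
165 [0.41364913 0.2494446  0.018     ] [0.31747896 0.18143302 0.018     ] [0.5287773 0.2859582 0.018    ]
[ 0.6069 -0.066   0.198 ]
[ 0.6202 -0.1488  0.197 ]
[ 0.6121 -0.2237  0.208 ]
tray [ 0.6833 -0.0171  0.18  ]
tray [ 0.6812 -0.2752  0.18  ]
tray [ 0.5415 -0.2747  0.18  ]
tray [ 0.5461 -0.016   0.18  ]
egg tri [ 0.62059916 -0.14906762  0.19447822]
unit [0.8343 0.0219 0.17  ]
unit [ 0.8232 -0.2956  0.17  ]
unit [ 0.5392 -0.2823  0.17  ]
unit [0.5514 0.0322 0.17  ]
side tip L [0.5274307  0.24346308 0.02557659] R [0.50693099 0.1777574  0.024     ]
```

```bash
cat > plan.py <<'E'
from h import *
# plan rows from current measured pose to target pos/R along straight line, n calls
def plan(target,yaw,g,ncalls=None,smooth=False):
    s=get_state(); p=np.array(s["tool_pos"]);R=Rn.from_quat(s["eef_rot"])
    T=Rn.from_matrix(np.array([[np.cos(yaw),0,-np.sin(yaw)],[np.sin(yaw),0,np.cos(yaw)],[0,-1,0]],float)) # x=heading,y=down,z=left
    target=np.array(target)
    rv=(R.inv()*T).as_rotvec(); D=target-p
    n=max(np.abs(D).max()*1.25/.02,np.abs(rv).max()/.08,1)
    nc=ncalls or int(np.ceil(n/5)); N=5*nc
    for c in range(nc):
        rows=[]
        for i in range(5):
            left=N-(c*5+i)
            rv=(R.inv()*T).as_rotvec()/left/.08; tr=R.inv().apply((target-p)/left)/.02
            r=np.clip(np.round(np.r_[rv,tr],2),-1,1)
            p=p+R.apply(r[3:]*.02); R=R*Rn.from_rotvec(r[:3]*.08)
            rows.append("["+",".join(f"{x+0:g}" for x in r)+f",{g}]")
        print("["+",".join(rows)+"]")
    print("end",p.round(4),"from",s["tool_pos"].round(4),"q",s["q"].round(2),"t",s["clock"])
E
python3 - <<'E'
from h import *
import pickle
s,t=pickle.load(open("d0.pkl","rb"))
for z in (.25,.3,.35):
  print(z,tri(s,(143,232),t,(447,290)), onz(t,447,290,z))
E
```

```text
0.25 [ 0.20930944 -0.40346446  0.27446227] [ 0.20383887 -0.41276243  0.25      ]
0.3 [ 0.20930944 -0.40346446  0.27446227] [ 0.20984845 -0.398145    0.3       ]
0.35 [ 0.20930944 -0.40346446  0.27446227] [ 0.21585803 -0.38352758  0.35      ]
```

Request:
{"api": "send_rows", "payload": {"motion": [[[0,0,0,0,-1,0,-1],[0,0,0,0,-1,0,-1],[0,0,0,0,-1,0,-1],[0,0,0,0,-1,0,-1],[0,0,0,0,-1,0,-1]]]}}

```text
clock: 0.62
tool_pos: [0.1964, -0.5928, 0.3533]
eef_rot: [-0.113, 0.698, -0.698, 0.113]
contact_force: [-0.8, -0.2, 0.0]
opening: 0.995
```

```bash
python3 -c "
from plan import *
plan([.45,-.42,.40],np.radians(250),-1,3)"
```

```text
[[0,-0.75,0,-0.98,-0.16,-0.28,-1],[0,-0.75,0,-1,-0.15,-0.22,-1],[0,-0.75,0,-1,-0.16,-0.16,-1],[0,-0.75,0,-1,-0.15,-0.1,-1],[0,-0.75,0,-1,-0.16,-0.04,-1]]
[[0,-0.75,0,-1,-0.15,0.02,-1],[0,-0.75,0,-1,-0.16,0.08,-1],[0,-0.75,0,-1,-0.15,0.15,-1],[0,-0.75,0,-1,-0.16,0.21,-1],[0,-0.75,0,-1,-0.15,0.27,-1]]
[[0,-0.75,0,-0.99,-0.16,0.33,-1],[0,-0.76,0,-0.97,-0.15,0.39,-1],[0,-0.75,0,-0.94,-0.16,0.44,-1],[0,-0.76,-0.01,-0.92,-0.15,0.5,-1],[0.01,-0.75,0,-0.88,-0.16,0.55,-1]]
end [ 0.4499 -0.42    0.4   ] from [ 0.1964 -0.5928  0.3533] q [ 1.29  0.59 -0.21  1.43  0.13  1.14 -0.19] t 0.6167
```

Request:
{"api": "send_rows", "payload": {"motion": [[[0,-0.75,0,-0.98,-0.16,-0.28,-1],[0,-0.75,0,-1,-0.15,-0.22,-1],[0,-0.75,0,-1,-0.16,-0.16,-1],[0,-0.75,0,-1,-0.15,-0.1,-1],[0,-0.75,0,-1,-0.16,-0.04,-1]]]}}

```text
clock: 1.03
tool_pos: [0.2827, -0.5337, 0.3676]
eef_rot: [-0.218, 0.673, -0.672, 0.219]
contact_force: [-0.1, 1.0, 0.5]
opening: 0.999
```

Request:
{"api": "send_rows", "payload": {"motion": [[[0,-0.75,0,-1,-0.15,0.02,-1],[0,-0.75,0,-1,-0.16,0.08,-1],[0,-0.75,0,-1,-0.15,0.15,-1],[0,-0.75,0,-1,-0.16,0.21,-1],[0,-0.75,0,-1,-0.15,0.27,-1]]]}}

```text
clock: 1.45
tool_pos: [0.3658, -0.4782, 0.3841]
eef_rot: [0.316, -0.633, 0.633, -0.316]
contact_force: [0.2, 0.2, -0.2]
opening: 0.997
```

Request:
{"api": "send_rows", "payload": {"motion": [[[0,-0.75,0,-0.99,-0.16,0.33,-1],[0,-0.76,0,-0.97,-0.15,0.39,-1],[0,-0.75,0,-0.94,-0.16,0.44,-1],[0,-0.76,0,-0.92,-0.15,0.5,-1],[0,-0.75,0,-0.88,-0.16,0.55,-1]]]}}

```text
clock: 1.87
tool_pos: [0.4517, -0.419, 0.3996]
eef_rot: [0.407, -0.578, 0.578, -0.407]
contact_force: [0.2, -0.2, -0.7]
opening: 1.002
```

```bash
python3 -c "
from plan import *
plan([.55,-.1,.38],np.radians(295),-1,4)"
```

```text
[[0,-0.49,0,-0.83,0.05,-0.04,-1],[0,-0.49,0,-0.83,0.05,0,-1],[0,-0.49,0,-0.83,0.05,0.03,-1],[0,-0.49,0,-0.83,0.05,0.06,-1],[0,-0.49,0,-0.83,0.05,0.09,-1]]
[[0,-0.49,0,-0.83,0.05,0.13,-1],[0,-0.49,0,-0.82,0.05,0.16,-1],[0,-0.49,0,-0.81,0.05,0.19,-1],[0,-0.49,0,-0.81,0.05,0.22,-1],[0,-0.49,0,-0.8,0.05,0.25,-1]]
[[0,-0.48,0,-0.78,0.05,0.28,-1],[0,-0.49,0,-0.77,0.05,0.32,-1],[0,-0.48,0,-0.76,0.05,0.34,-1],[0,-0.49,0,-0.75,0.05,0.37,-1],[0,-0.48,0,-0.73,0.05,0.4,-1]]
[[0,-0.49,0,-0.72,0.05,0.43,-1],[0,-0.48,0,-0.7,0.04,0.46,-1],[0,-0.49,0,-0.68,0.05,0.49,-1],[0,-0.48,0,-0.66,0.04,0.51,-1],[0,-0.49,0,-0.64,0.05,0.54,-1]]
end [ 0.55 -0.1   0.38] from [ 0.4517 -0.419   0.3996] q [ 0.92  0.57 -0.46  1.36  0.25  1.27  0.1 ] t 1.8667
```

Tracking is accurate (2 mm). Continue.

Request:
{"api": "send_rows", "payload": {"motion": [[[0,-0.49,0,-0.83,0.05,-0.04,-1],[0,-0.49,0,-0.83,0.05,0,-1],[0,-0.49,0,-0.83,0.05,0.03,-1],[0,-0.49,0,-0.83,0.05,0.06,-1],[0,-0.49,0,-0.83,0.05,0.09,-1]]]}}

```text
clock: 2.28
tool_pos: [0.4747, -0.3396, 0.3942]
eef_rot: [-0.461, 0.536, -0.536, 0.461]
contact_force: [0.4, 0.2, -0.3]
opening: 0.995
```

Request:
{"api": "send_rows", "payload": {"motion": [[[0,-0.49,0,-0.83,0.05,0.13,-1],[0,-0.49,0,-0.82,0.05,0.16,-1],[0,-0.49,0,-0.81,0.05,0.19,-1],[0,-0.49,0,-0.81,0.05,0.22,-1],[0,-0.49,0,-0.8,0.05,0.25,-1]]]}}

```text
clock: 2.7
tool_pos: [0.5005, -0.2596, 0.3892]
eef_rot: [0.512, -0.488, 0.488, -0.511]
contact_force: [1.2, 1.6, -0.9]
opening: 1.004
```

Request:
{"api": "send_rows", "payload": {"motion": [[[0,-0.48,0,-0.78,0.05,0.28,-1],[0,-0.49,0,-0.77,0.05,0.32,-1],[0,-0.48,0,-0.76,0.05,0.34,-1],[0,-0.49,0,-0.75,0.05,0.37,-1],[0,-0.48,0,-0.73,0.05,0.4,-1]]]}}

```text
clock: 3.12
tool_pos: [0.5255, -0.1801, 0.3842]
eef_rot: [0.556, -0.436, 0.437, -0.556]
contact_force: [0.2, 0.6, 0.1]
opening: 1.0
```

Request:
{"api": "send_rows", "payload": {"motion": [[[0,-0.49,0,-0.72,0.05,0.43,-1],[0,-0.48,0,-0.7,0.04,0.46,-1],[0,-0.49,0,-0.68,0.05,0.49,-1],[0,-0.48,0,-0.66,0.04,0.51,-1],[0,-0.49,0,-0.64,0.05,0.54,-1]]]}}

```text
clock: 3.53
tool_pos: [0.5507, -0.1003, 0.3796]
eef_rot: [-0.596, 0.38, -0.381, 0.596]
contact_force: [-0.4, 0.8, -0.7]
opening: 0.999
```

```bash
python3 -c "
from plan import *
plan([.424,.2415,.24],np.radians(342.3),-1,5)"
```

```text
[[0,-0.41,0,-0.73,0.28,0.06,-1],[0,-0.41,0,-0.72,0.28,0.08,-1],[0,-0.41,0,-0.72,0.28,0.11,-1],[0,-0.41,0,-0.72,0.28,0.13,-1],[0,-0.41,0,-0.71,0.28,0.15,-1]]
[[0,-0.41,0,-0.71,0.28,0.18,-1],[0,-0.41,0,-0.7,0.28,0.2,-1],[0,-0.42,0,-0.69,0.28,0.22,-1],[0,-0.41,0,-0.69,0.28,0.24,-1],[0,-0.42,0,-0.68,0.28,0.27,-1]]
[[0,-0.41,0,-0.67,0.28,0.29,-1],[0,-0.42,0,-0.66,0.28,0.31,-1],[0,-0.41,0,-0.65,0.28,0.33,-1],[0,-0.42,0,-0.64,0.28,0.35,-1],[0,-0.41,0,-0.62,0.28,0.38,-1]]
[[0,-0.42,0,-0.61,0.28,0.4,-1],[0,-0.41,0,-0.6,0.28,0.42,-1],[0,-0.42,0,-0.58,0.28,0.44,-1],[0,-0.41,0,-0.57,0.28,0.45,-1],[0,-0.42,0,-0.56,0.28,0.47,-1]]
[[0,-0.41,0,-0.54,0.28,0.49,-1],[0,-0.42,0,-0.52,0.28,0.51,-1],[0,-0.41,0,-0.5,0.27,0.53,-1],[0,-0.42,0,-0.49,0.28,0.54,-1],[0,-0.41,0,-0.47,0.27,0.56,-1]]
end [0.424  0.2415 0.24  ] from [ 0.5507 -0.1003  0.3796] q [ 0.51  0.53 -0.69  1.57  0.36  1.18  0.18] t 3.5333
```

Request:
{"api": "send_rows", "payload": {"motion": [[[0,-0.41,0,-0.73,0.28,0.06,-1],[0,-0.41,0,-0.72,0.28,0.08,-1],[0,-0.41,0,-0.72,0.28,0.11,-1],[0,-0.41,0,-0.72,0.28,0.13,-1],[0,-0.41,0,-0.71,0.28,0.15,-1]]]}}

```text
clock: 3.95
tool_pos: [0.5252, -0.032, 0.3514]
eef_rot: [-0.625, 0.33, -0.331, 0.625]
contact_force: [-0.1, 0.5, 0.5]
opening: 0.997
```

Request:
{"api": "send_rows", "payload": {"motion": [[[0,-0.41,0,-0.71,0.28,0.18,-1],[0,-0.41,0,-0.7,0.28,0.2,-1],[0,-0.42,0,-0.69,0.28,0.22,-1],[0,-0.41,0,-0.69,0.28,0.24,-1],[0,-0.42,0,-0.68,0.28,0.27,-1]]]}}

```text
clock: 4.37
tool_pos: [0.4997, 0.0363, 0.3232]
eef_rot: [0.65, -0.278, 0.278, -0.65]
contact_force: [0.0, 0.8, -1.2]
opening: 0.999
```

Request:
{"api": "send_rows", "payload": {"motion": [[[0,-0.41,0,-0.67,0.28,0.29,-1],[0,-0.42,0,-0.66,0.28,0.31,-1],[0,-0.41,0,-0.65,0.28,0.33,-1],[0,-0.42,0,-0.64,0.28,0.35,-1],[0,-0.41,0,-0.62,0.28,0.38,-1]]]}}

```text
clock: 4.78
tool_pos: [0.4744, 0.1047, 0.2952]
eef_rot: [-0.671, 0.223, -0.223, 0.671]
contact_force: [0.4, 1.1, -0.3]
opening: 1.0
```

Request:
{"api": "send_rows", "payload": {"motion": [[[0,-0.42,0,-0.61,0.28,0.4,-1],[0,-0.41,0,-0.6,0.28,0.42,-1],[0,-0.42,0,-0.58,0.28,0.44,-1],[0,-0.41,0,-0.57,0.28,0.45,-1],[0,-0.42,0,-0.56,0.28,0.47,-1]]]}}

```text
clock: 5.2
tool_pos: [0.4493, 0.1732, 0.2672]
eef_rot: [-0.687, 0.166, -0.166, 0.687]
contact_force: [0.5, 0.6, -0.1]
opening: 0.994
```

Request:
{"api": "send_rows", "payload": {"motion": [[[0,-0.41,0,-0.54,0.28,0.49,-1],[0,-0.42,0,-0.52,0.28,0.51,-1],[0,-0.41,0,-0.5,0.27,0.53,-1],[0,-0.42,0,-0.49,0.28,0.54,-1],[0,-0.41,0,-0.47,0.27,0.56,-1]]]}}

```text
clock: 5.62
tool_pos: [0.424, 0.2416, 0.2395]
eef_rot: [-0.699, 0.109, -0.109, 0.699]
contact_force: [-0.0, 1.0, 0.3]
opening: 1.0
```

```bash
python3 -c "
from plan import *
t=imaging.snapshot('top');s=imaging.snapshot('side')
crop(t,205,170,325,270,6,'pics/t1.png');crop(s,240,100,440,250,4,'pics/s1.png')
plan([.424,.2415,.07],np.radians(342.3),-1,2)"
```

```text
[[0,0,0,0.01,0.85,-0.01,-1],[0,0,0,0.01,0.85,-0.01,-1],[0,0,0,0.01,0.85,-0.01,-1],[0,0,0,0.01,0.85,-0.01,-1],[0,0,0,0.01,0.85,-0.01,-1]]
[[0,0,0,0.01,0.85,-0.01,-1],[0,0.01,-0.01,0.01,0.84,0,-1],[-0.01,0,0,0,0.85,-0.01,-1],[0,0.01,-0.01,0.01,0.84,0,-1],[-0.01,0,0,0,0.85,0,-1]]
end [0.424  0.2416 0.07  ] from [0.4231 0.2431 0.2396] q [-0.11  0.64 -0.82  1.97  0.64  0.82 -0.02] t 5.7167
```

View pics/s1.png

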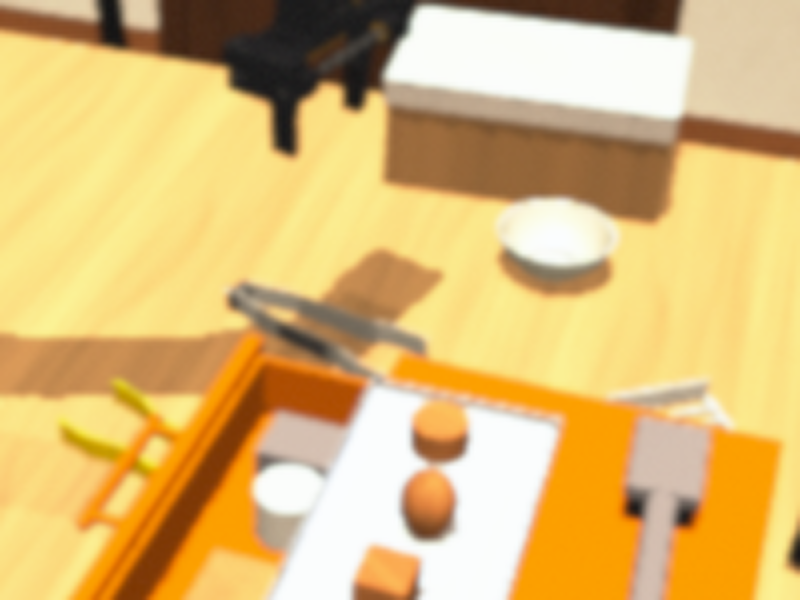

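View pics/t1.png

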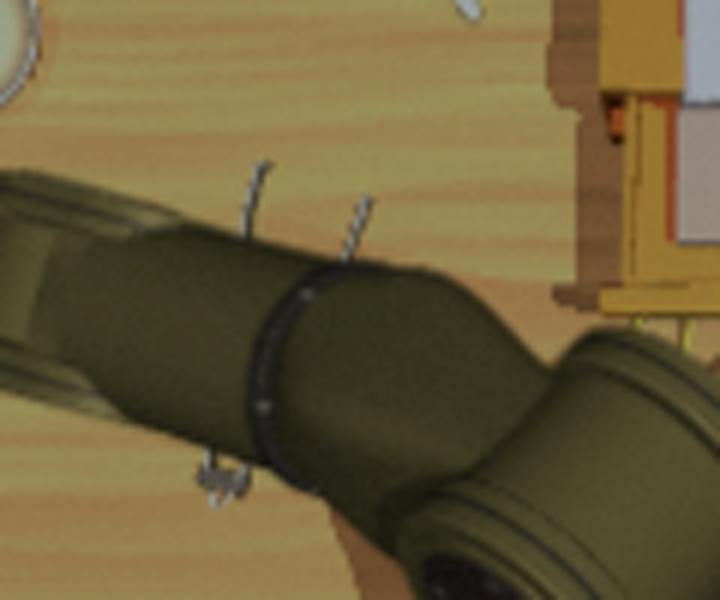

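Request:
{"api": "send_rows", "payload": {"motion": [[[0,0,0,0,0.85,0,-1],[0,0,0,0,0.85,0,-1],[0,0,0,0,0.85,0,-1],[0,0,0,0,0.85,0,-1],[0,0,0,0,0.85,0,-1]]]}}

```text
clock: 6.13
tool_pos: [0.4251, 0.2398, 0.1544]
eef_rot: [0.699, -0.11, 0.111, -0.698]
contact_force: [-0.3, 1.0, 0.5]
opening: 1.003
```

Request:
{"api": "send_rows", "payload": {"motion": [[[0,0,0,0,0.85,0,-1],[0,0,0,0,0.85,0,-1],[0,0,0,0,0.85,0,-1],[0,0,0,0,0.85,0,-1],[0,0,0,0,0.85,0,-1]]]}}

```text
clock: 6.55
tool_pos: [0.4252, 0.2398, 0.0694]
eef_rot: [0.698, -0.11, 0.111, -0.698]
contact_force: [1.0, 0.4, 0.1]
opening: 0.999
```

```bash
python3 -c "
from plan import *
t=imaging.snapshot('top');s=imaging.snapshot('side')
crop(t,205,170,325,270,6,'pics/t2.png');crop(s,270,130,370,205,8,'pics/s2.png')
plan([.424,.2415,.019],np.radians(342.3),-1,1)"
```

```text
[[0.01,-0.01,0,-0.01,0.49,0.02,-1],[0.01,-0.01,0,-0.01,0.5,0.02,-1],[0.01,-0.01,-0.01,-0.01,0.49,0.03,-1],[0.01,-0.01,0,-0.01,0.5,0.02,-1],[0,-0.01,-0.01,0,0.49,0.02,-1]]
end [0.424  0.2414 0.019 ] from [0.4242 0.2391 0.0684] q [-0.31  0.89 -0.49  2.09  1.05  0.44 -0.39] t 6.65
```

View pics/s2.png

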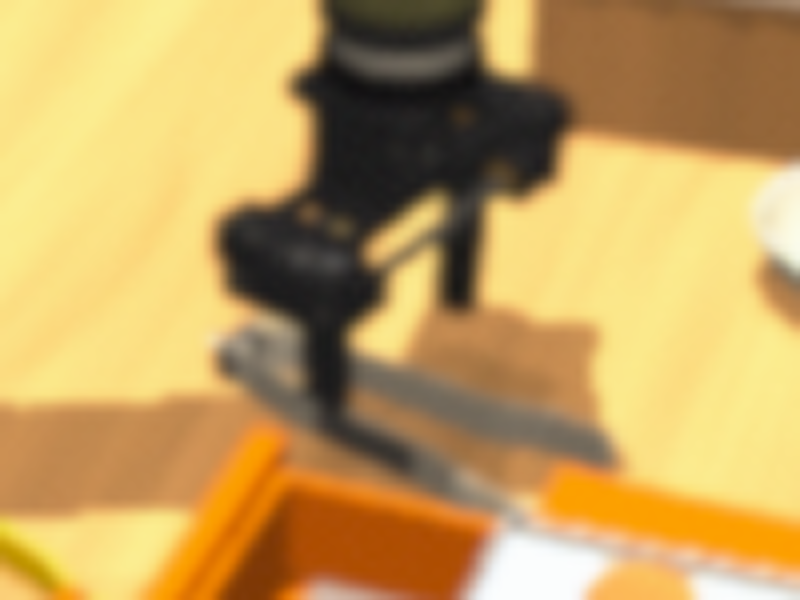

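Request:
{"api": "send_rows", "payload": {"motion": [[[0.01,-0.01,0,0,0.49,0.02,-1],[0.01,-0.01,0,0,0.5,0.02,-1],[0.01,-0.01,0,0,0.49,0.03,-1],[0.01,-0.01,0,0,0.5,0.02,-1],[0,-0.01,0,0,0.49,0.02,-1]]]}}

```text
clock: 7.07
tool_pos: [0.4264, 0.2426, 0.0213]
eef_rot: [-0.697, 0.108, -0.11, 0.7]
contact_force: [0.5, 1.8, 0.5]
opening: 1.0
```

```bash
python3 -c "
from plan import *
s=imaging.snapshot('side')
crop(s,270,130,370,205,8,'pics/s3.png')
plan([.424,.2415,.0185],np.radians(342.3),-1,1)
print(get_state()['contact_force'])"
```

```text
[[-0.01,0,0,-0.01,0.01,-0.02,-1],[-0.01,0,0,-0.02,0.02,-0.01,-1],[-0.01,0,0,-0.01,0.01,-0.02,-1],[0,0,0,-0.02,0.02,-0.01,-1],[-0.01,-0.01,0,-0.01,0.01,-0.02,-1]]
end [0.424  0.2414 0.0186] from [0.4258 0.2425 0.02  ] q [-0.39  0.97 -0.36  2.1   1.23  0.31 -0.55] t 7.1167
[-0.17447612  1.0651097  -2.14110552]
```

View pics/s3.png

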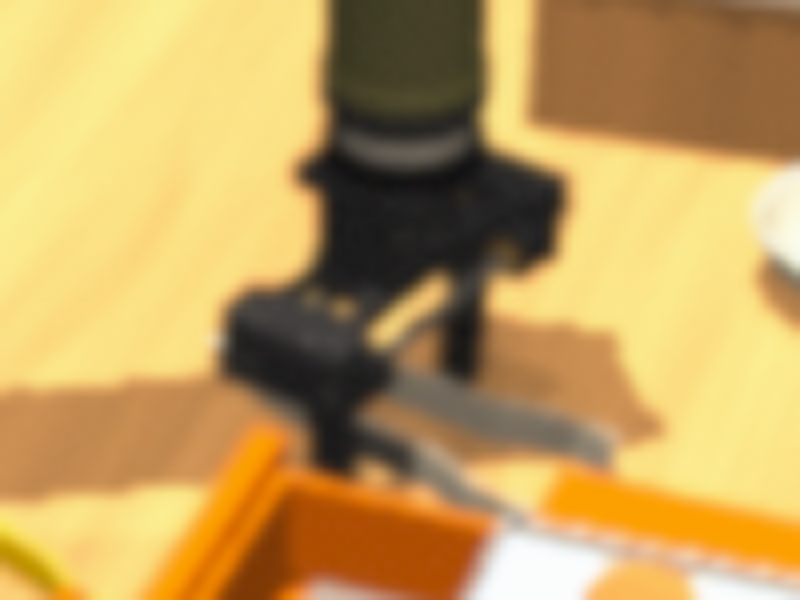

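Request:
{"api": "send_rows", "payload": {"motion": [[[0,0,0,-0.02,0.02,-0.02,-0.1],[0,0,0,0,0,0,-0.1],[0,0,0,0,0,0,-0.04],[0,0,0,0,0,0,-0.02],[0,0,0,0,0,0,-0.02]]], "force": 20}}

```text
clock: 7.53
tool_pos: [0.4254, 0.2424, 0.0209]
eef_rot: [-0.697, 0.109, -0.109, 0.7]
contact_force: [0.2, 0.9, -0.6]
opening: 0.651
```

Request:
{"api": "send_rows", "payload": {"motion": [[[0,0,0,0,0,0,-0.02],[0,0,0,0,0,0,-0.02],[0,0,0,0,0,0,-0.02],[0,0,0,0,0,0,-0.02],[0,0,0,0,0,0,-0.02]]]}}

```text
clock: 7.95
tool_pos: [0.4255, 0.243, 0.0208]
eef_rot: [-0.697, 0.108, -0.109, 0.7]
contact_force: [0.6, 1.1, 5.9]
opening: 0.512
```

```bash
python3 -c "
from plan import *
s=imaging.snapshot('side')
crop(s,270,130,370,205,8,'pics/s4.png')
print(get_state())"
```

```text
{'clock': 8.0, 'q': array([-0.39128673,  0.96325048, -0.36149552,  2.09851755,  1.22965392,
        0.31069184, -0.5540676 ]), 'qd': array([ 0.00031556,  0.00093114, -0.00024304,  0.00048418, -0.00114538,
        0.00021183,  0.00021111]), 'joint_torque': array([  0.4042655 , -46.198318  ,  -2.68990986,  -0.98619081,
        -0.2594819 ,   0.28574903,  -0.12796857]), 'tool_pos': array([0.42550337, 0.24299679, 0.02075934]), 'eef_rot': array([-0.69706208,  0.10808246, -0.10912249,  0.7003677 ]), 'contact_force': array([0.48686237, 2.31202085, 5.69410464]), 'moment': array([ 0.3974885 , -0.34506862,  0.11717032]), 'opening': 0.5117147928448328}
```

View pics/s4.png

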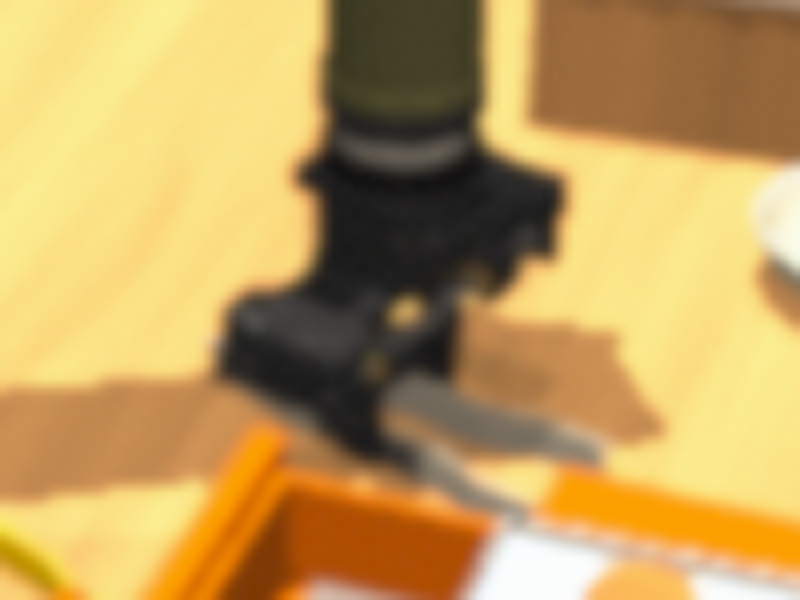

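Request:
{"api": "send_rows", "payload": {"motion": [[[0,0,0,0,-0.2,0,-0.02],[0,0,0,0,-0.3,0,-0.02],[0,0,0,0,-0.4,0,-0.02],[0,0,0,0,-0.6,0,-0.02],[0,0,0,0,-0.6,0,-0.02]]]}}

```text
clock: 8.42
tool_pos: [0.4243, 0.2412, 0.0627]
eef_rot: [-0.698, 0.109, -0.109, 0.699]
contact_force: [-0.7, 0.8, -1.4]
opening: 0.507
```

Request:
{"api": "send_rows", "payload": {"motion": [[[0,0,0,0,-0.7,0,-0.02],[0,0,0,0,-0.7,0,-0.02],[0,0,0,0,-0.7,0,-0.02],[0,0,0,0,-0.7,0,-0.02],[0,0,0,0,-0.6,0,-0.02]]]}}

```text
clock: 8.83
tool_pos: [0.4243, 0.241, 0.1312]
eef_rot: [-0.698, 0.109, -0.109, 0.699]
contact_force: [-0.4, -0.4, -1.4]
opening: 0.508
```

```bash
python3 -c "
from plan import *
s=imaging.snapshot('side');t=imaging.snapshot('top')
crop(t,205,170,325,270,6,'pics/t5.png')
crop(s,260,100,380,190,6,'pics/s5.png')
plan([.46,.17,.30],np.radians(343),-.02,3)"
```

```text
[[0,-0.01,0,0.18,-0.56,-0.19,-0.02],[0,-0.01,0,0.18,-0.56,-0.19,-0.02],[0,-0.01,0,0.18,-0.56,-0.19,-0.02],[0,-0.01,0,0.18,-0.56,-0.19,-0.02],[0,-0.01,0,0.18,-0.56,-0.19,-0.02]]
[[-0.01,-0.01,0,0.19,-0.56,-0.19,-0.02],[0,-0.01,0,0.18,-0.56,-0.19,-0.02],[-0.01,-0.01,0,0.18,-0.56,-0.19,-0.02],[0,-0.01,0,0.19,-0.56,-0.19,-0.02],[-0.01,-0.01,0,0.18,-0.56,-0.19,-0.02]]
[[0,-0.01,0,0.19,-0.56,-0.19,-0.02],[-0.01,-0.01,0,0.18,-0.57,-0.2,-0.02],[0,-0.01,0,0.18,-0.56,-0.2,-0.02],[-0.01,-0.02,0.01,0.19,-0.57,-0.19,-0.02],[0,-0.01,0,0.18,-0.56,-0.2,-0.02]]
end [0.4599 0.17   0.3   ] from [0.4252 0.2418 0.1317] q [-0.23  0.79 -0.63  2.07  0.88  0.57 -0.23] t 8.9333
```

View pics/s5.png

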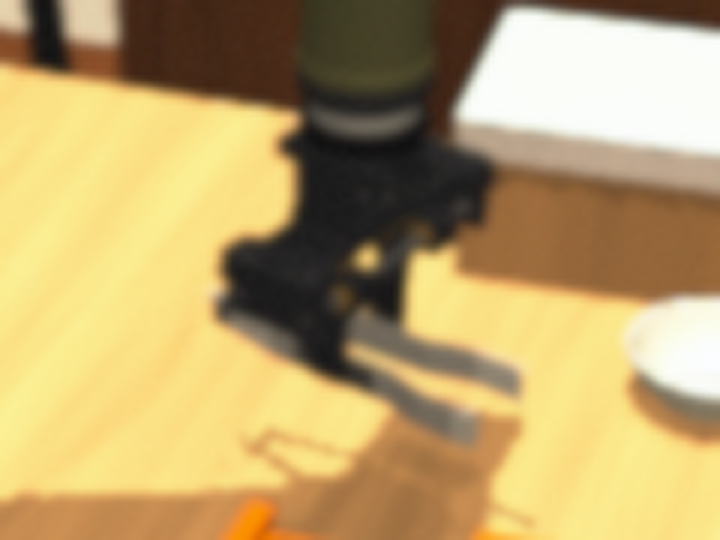

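View pics/t5.png

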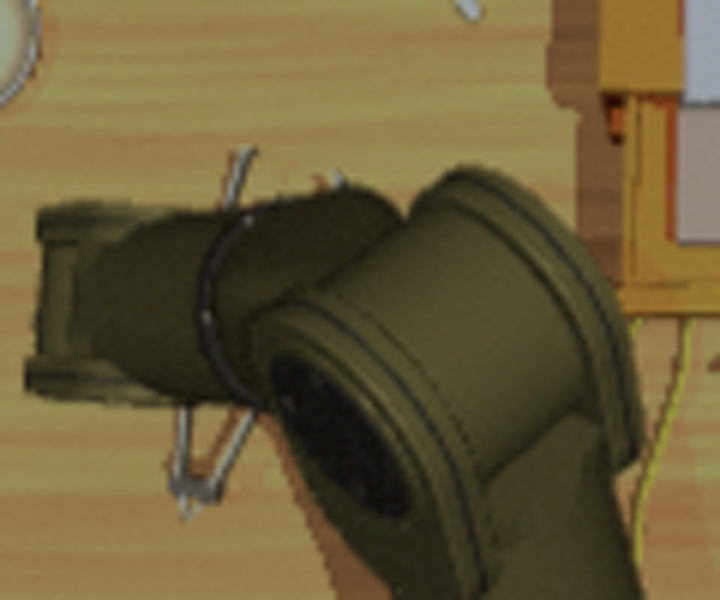

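Request:
{"api": "send_rows", "payload": {"motion": [[[0,0,0,0.18,-0.56,-0.19,-0.02],[0,0,0,0.18,-0.56,-0.19,-0.02],[0,-0.01,0,0.18,-0.56,-0.19,-0.02],[0,-0.01,0,0.18,-0.56,-0.19,-0.02],[0,-0.01,0,0.18,-0.56,-0.19,-0.02]]]}}

```text
clock: 9.35
tool_pos: [0.4356, 0.2171, 0.1859]
eef_rot: [-0.698, 0.108, -0.108, 0.699]
contact_force: [0.2, 1.1, -0.5]
opening: 0.512
```

Request:
{"api": "send_rows", "payload": {"motion": [[[0,0,0,0.18,-0.56,-0.19,-0.02],[0,0,0,0.18,-0.56,-0.19,-0.02],[0,-0.01,0,0.18,-0.56,-0.19,-0.02],[0,-0.01,0,0.18,-0.56,-0.19,-0.02],[0,-0.01,0,0.18,-0.56,-0.19,-0.02]]]}}

```text
clock: 9.77
tool_pos: [0.447, 0.1934, 0.2417]
eef_rot: [-0.698, 0.108, -0.107, 0.699]
contact_force: [0.9, 0.6, -0.5]
opening: 0.511
```

Request:
{"api": "send_rows", "payload": {"motion": [[[0,0,0,0.18,-0.56,-0.19,-0.02],[0,0,0,0.18,-0.56,-0.19,-0.02],[0,-0.01,0,0.18,-0.56,-0.19,-0.02],[0,-0.01,0,0.18,-0.56,-0.19,-0.02],[0,-0.01,0,0.18,-0.56,-0.19,-0.02]]]}}

```text
clock: 10.18
tool_pos: [0.4585, 0.1698, 0.2976]
eef_rot: [-0.699, 0.107, -0.106, 0.7]
contact_force: [-0.5, 0.6, -0.2]
opening: 0.508
```

```bash
python3 -c "
from plan import *
plan([.538,-.149,.30],0,-.02,5)"
```

```text
[[0,-0.15,0,0.34,-0.01,-0.56,-0.02],[0,-0.15,0,0.33,-0.01,-0.57,-0.02],[0,-0.15,0,0.33,-0.01,-0.57,-0.02],[0,-0.15,0,0.32,-0.01,-0.57,-0.02],[0,-0.15,0,0.31,-0.01,-0.58,-0.02]]
[[0,-0.15,0,0.31,0,-0.58,-0.02],[0,-0.15,0,0.3,-0.01,-0.58,-0.02],[0,-0.15,0,0.29,0,-0.59,-0.02],[0,-0.15,0,0.29,-0.01,-0.59,-0.02],[0,-0.15,0,0.28,0,-0.6,-0.02]]
[[0,-0.15,0,0.27,-0.01,-0.6,-0.02],[0,-0.15,0,0.27,0,-0.6,-0.02],[0,-0.15,0,0.26,-0.01,-0.6,-0.02],[0,-0.15,0,0.25,0,-0.61,-0.02],[0,-0.15,0,0.24,-0.01,-0.61,-0.02]]
[[0,-0.15,0,0.24,0,-0.61,-0.02],[0,-0.15,0,0.23,-0.01,-0.62,-0.02],[0,-0.15,0,0.22,0,-0.62,-0.02],[0,-0.15,0,0.21,-0.01,-0.62,-0.02],[0,-0.15,0,0.21,0,-0.62,-0.02]]
[[0,-0.15,0,0.2,-0.01,-0.63,-0.02],[0,-0.16,0,0.19,0,-0.63,-0.02],[-0.01,-0.15,-0.01,0.18,-0.01,-0.63,-0.02],[0,-0.16,0,0.17,0,-0.63,-0.02],[-0.01,-0.15,-0.01,0.17,-0.01,-0.64,-0.02]]
end [ 0.5381 -0.149   0.3   ] from [0.4585 0.1698 0.2976] q [ 0.11  0.57 -0.9   1.89  0.54  0.95  0.23] t 10.1833
```

Request:
{"api": "send_rows", "payload": {"motion": [[[0,-0.15,0,0.34,-0.01,-0.56,-0.02],[0,-0.15,0,0.33,-0.01,-0.57,-0.02],[0,-0.15,0,0.33,-0.01,-0.57,-0.02],[0,-0.15,0,0.32,-0.01,-0.57,-0.02],[0,-0.15,0,0.31,-0.01,-0.58,-0.02]]]}}

```text
clock: 10.6
tool_pos: [0.4742, 0.1057, 0.2979]
eef_rot: [-0.701, 0.086, -0.085, 0.703]
contact_force: [0.2, 0.8, -1.4]
opening: 0.51
```

Request:
{"api": "send_rows", "payload": {"motion": [[[0,-0.15,0,0.31,0,-0.58,-0.02],[0,-0.15,0,0.3,-0.01,-0.58,-0.02],[0,-0.15,0,0.29,0,-0.59,-0.02],[0,-0.15,0,0.29,-0.01,-0.59,-0.02],[0,-0.15,0,0.28,0,-0.6,-0.02]]]}}

```text
clock: 11.02
tool_pos: [0.4901, 0.042, 0.2981]
eef_rot: [-0.703, 0.065, -0.063, 0.705]
contact_force: [-0.6, 1.0, -0.9]
opening: 0.509
```

Request:
{"api": "send_rows", "payload": {"motion": [[[0,-0.15,0,0.27,-0.01,-0.6,-0.02],[0,-0.15,0,0.27,0,-0.6,-0.02],[0,-0.15,0,0.26,-0.01,-0.6,-0.02],[0,-0.15,0,0.25,0,-0.61,-0.02],[0,-0.15,0,0.24,-0.01,-0.61,-0.02]]]}}

```text
clock: 11.43
tool_pos: [0.506, -0.0217, 0.2985]
eef_rot: [-0.705, 0.043, -0.042, 0.707]
contact_force: [-0.1, 0.9, -0.8]
opening: 0.512
```

Request:
{"api": "send_rows", "payload": {"motion": [[[0,-0.15,0,0.24,0,-0.61,-0.02],[0,-0.15,0,0.23,-0.01,-0.62,-0.02],[0,-0.15,0,0.22,0,-0.62,-0.02],[0,-0.15,0,0.21,-0.01,-0.62,-0.02],[0,-0.15,0,0.21,0,-0.62,-0.02]]]}}

```text
clock: 11.85
tool_pos: [0.522, -0.0852, 0.2986]
eef_rot: [-0.706, 0.022, -0.021, 0.708]
contact_force: [-0.3, -0.2, -1.0]
opening: 0.512
```

Request:
{"api": "send_rows", "payload": {"motion": [[[0,-0.15,0,0.2,-0.01,-0.63,-0.02],[0,-0.16,0,0.19,0,-0.63,-0.02],[0,-0.15,0,0.18,-0.01,-0.63,-0.02],[0,-0.16,0,0.17,0,-0.63,-0.02],[0,-0.15,0,0.17,0,-0.64,-0.02]]]}}

```text
clock: 12.27
tool_pos: [0.5378, -0.1489, 0.2988]
eef_rot: [-0.706, 0.0, 0.001, 0.708]
contact_force: [0.1, 1.3, -1.5]
opening: 0.507
```

```bash
python3 -c "
from plan import *
import pickle
s=imaging.snapshot('side');t=imaging.snapshot('top');pickle.dump((s,t),open('d6.pkl','wb'))
crop(t,310,120,410,220,6,'pics/t6.png')
crop(s,280,130,400,250,5,'pics/s6.png')
print(get_state())"
```

```text
{'clock': 12.3667, 'q': array([ 0.74300557,  0.70302417, -0.99103935,  1.68684902,  0.64353526,
        1.1158731 ,  1.12846106]), 'qd': array([-0.02652337, -0.01592322, -0.03714056,  0.03554264, -0.0272718 ,
       -0.01784424, -0.03744273]), 'joint_torque': array([-2.09520827e-01, -4.67698824e+01, -1.04435965e+01, -1.47258121e+01,
        3.55679705e-02,  1.14203920e-01,  2.98950998e-01]), 'tool_pos': array([ 0.53800544, -0.15078336,  0.29834619]), 'eef_rot': array([-0.70638887,  0.00224122, -0.00092001,  0.70781982]), 'contact_force': array([ 0.00714893,  1.36941586, -1.22910447]), 'moment': array([ 0.13800192, -0.16166398, -0.06062646]), 'opening': 0.5116366681851722}
```

View pics/s6.png

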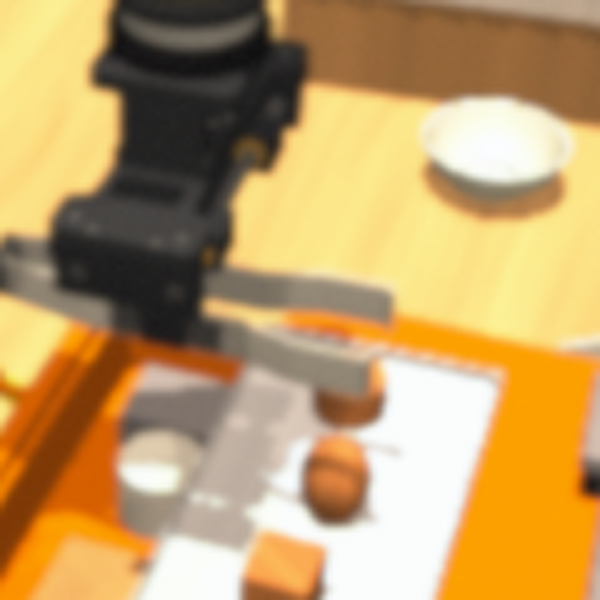

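View pics/t6.png

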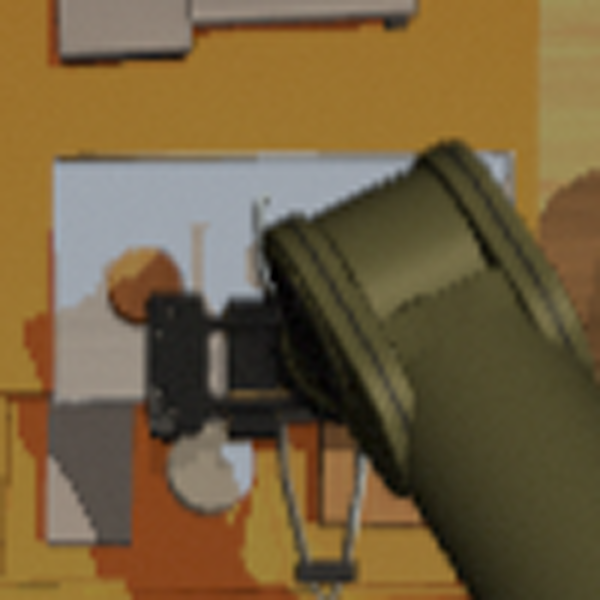

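```bash
python3 - <<'E'
from h import *
import pickle
s,t=pickle.load(open("d6.pkl","rb"))
g=lambda x,y:(280+(x+.5)/5-.5,130+(y+.5)/5-.5); f=lambda x,y:(310+(x+.5)/6-.5,120+(y+.5)/6-.5)
print("L end tri",tri(s,g(392,290),t,f(263,200)))
print("L end at z .301",onz(s,*g(392,290),.301),"bot",onz(s,*g(389,323),.277))
print("R end at z .301",onz(s,*g(378,362),.301),"bot",onz(s,*g(371,393),.277))
print("hinge top",onz(t,*f(326,568),.301), onz(s,*g(10,240),.301))
print("hinge exp proj", (np.array(proj(t,[.538-.09,-.149,.301]))-[310,120])*6)
for X in ([.638,-.121,.301],[.638,-.177,.301],[.638,-.121,.277],[.638,-.177,.277]): print(X,(proj(s,X)-[280,130])*5,(proj(t,X)-[310,120])*6)
# egg now
print("egg",onz(s,*g(336,480),.195))
E
```

```text
L end tri [ 0.63366434 -0.12358559  0.30360568]
L end at z .301 [ 0.6338563 -0.119768   0.301    ] bot [ 0.63346799 -0.11559736  0.277     ]
R end at z .301 [ 0.64035293 -0.1762974   0.301     ] bot [ 0.63771838 -0.17126485  0.277     ]
hinge top [ 0.44257711 -0.15225559  0.301     ] [ 0.44031458 -0.142935    0.301     ]
hinge exp proj [316.88656676 554.99307863]
[0.638, -0.121, 0.301] [397.67208151 291.12885309] [254.44401938 188.73705569]
[0.638, -0.177, 0.301] [370.75336075 359.84992277] [362.85977637 187.13639023]
[0.638, -0.121, 0.277] [393.3805825  329.20873101] [250.80759366 197.90222342]
[0.638, -0.177, 0.277] [366.72854075 398.52196089] [357.32620889 196.33121069]
egg [ 0.62050046 -0.14958585  0.195     ]
```

```bash
python3 -c "
from plan import *
plan([.539,-.150,.205],0,-.02,2)"
```

```text
[[0,-0.01,0,0.01,0.47,0,-0.02],[0,-0.01,0,0.01,0.47,0,-0.02],[0,0,0,0,0.47,0,-0.02],[0,-0.01,0,0.01,0.47,0,-0.02],[0,0,0,0,0.46,0,-0.02]]
[[-0.01,-0.01,0,0.01,0.47,0.01,-0.02],[0,0,-0.01,0,0.46,0.01,-0.02],[-0.01,-0.01,0,0.01,0.47,0,-0.02],[0,0,-0.01,0,0.46,0.01,-0.02],[-0.01,-0.01,0,0.01,0.47,0,-0.02]]
end [ 0.5391 -0.15    0.2049] from [ 0.538  -0.1508  0.2983] q [ 0.74  0.7  -0.99  1.69  0.64  1.12  1.13] t 12.3667
```

Request:
{"api": "send_rows", "payload": {"motion": [[[0,0,0,0.01,0.47,0,-0.02],[0,0,0,0.01,0.47,0,-0.02],[0,0,0,0,0.47,0,-0.02],[0,0,0,0.01,0.47,0,-0.02],[0,0,0,0,0.46,0,-0.02]]]}}

```text
clock: 12.78
tool_pos: [0.5389, -0.1472, 0.2519]
eef_rot: [-0.706, -0.0, 0.0, 0.708]
contact_force: [-0.2, 0.9, -0.9]
opening: 0.513
```

```bash
python3 -c "
from plan import *
import pickle
s=imaging.snapshot('side')
crop(s,290,150,390,250,6,'pics/s7.png')
plan([.539,-.150,.205],0,-.02,1)"
```

```text
[[-0.01,0,-0.01,0.01,0.45,-0.03,-0.02],[-0.01,0,-0.01,0.01,0.45,-0.02,-0.02],[-0.01,0,-0.01,0.01,0.45,-0.03,-0.02],[-0.01,0.01,0,0.01,0.46,-0.02,-0.02],[0,0,-0.01,0.01,0.45,-0.02,-0.02]]
end [ 0.5389 -0.1499  0.2051] from [ 0.538  -0.1476  0.2503] q [ 0.72  0.76 -0.95  1.75  0.71  1.02  1.07] t 12.8333
```

View pics/s7.png

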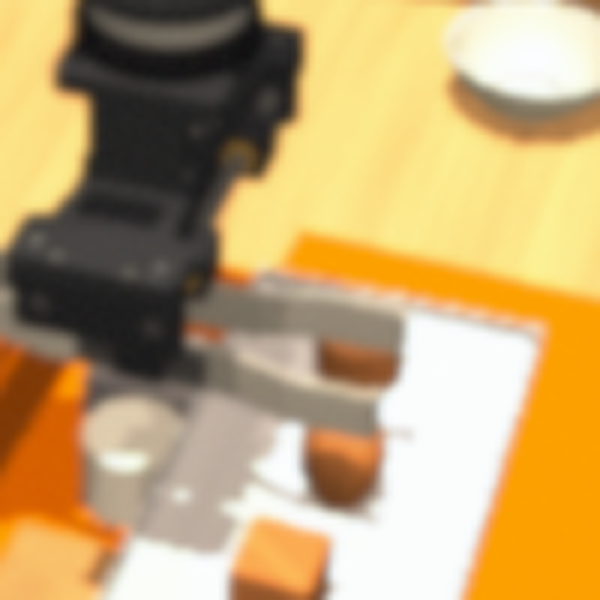

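Request:
{"api": "send_rows", "payload": {"motion": [[[0,0,0,0,0.45,-0.02,-0.02],[0,0,0,0,0.45,-0.01,-0.02],[0,0,0,0,0.45,-0.02,-0.02],[0,0,0,0,0.46,-0.02,-0.02],[0,0,0,0,0.45,-0.02,-0.02]]]}}

```text
clock: 13.25
tool_pos: [0.5393, -0.1496, 0.2071]
eef_rot: [-0.706, -0.0, -0.0, 0.708]
contact_force: [0.6, 0.4, -1.5]
opening: 0.512
```

```bash
python3 -c "
from plan import *
import pickle
s=imaging.snapshot('side')
pickle.dump(s,open('d8.pkl','wb'))
crop(s,290,150,390,250,6,'pics/s8.png')
plan([.539,-.150,.205],0,-.02,1)"
```

```text
[[-0.01,0,-0.01,0.01,0,0,-0.02],[-0.01,0,0,0.01,0.01,0,-0.02],[-0.01,0,-0.01,0.01,0,0,-0.02],[0,0,0,0,0.01,0,-0.02],[-0.01,0,-0.01,0.01,0,-0.01,-0.02]]
end [ 0.5391 -0.1501  0.205 ] from [ 0.5383 -0.1499  0.2054] q [ 0.7   0.81 -0.91  1.79  0.78  0.94  1.02] t 13.3
```

View pics/s8.png

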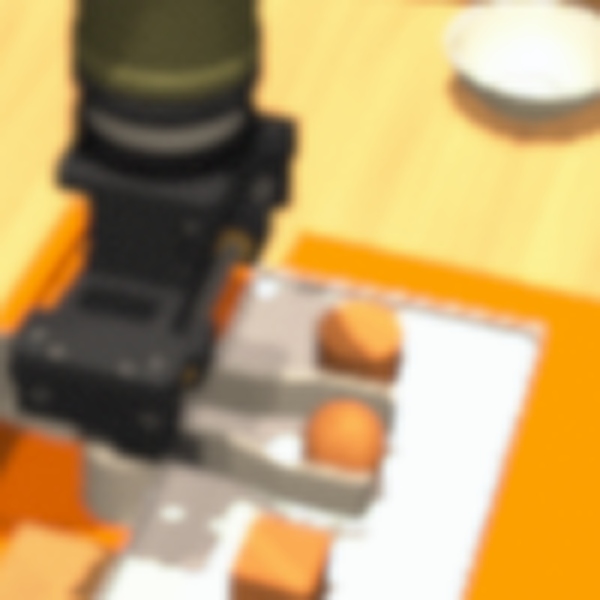

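Request:
{"api": "send_rows", "payload": {"motion": [[[0,0,0,0,0,0,0.04],[0,0,0,0,0,0,0.08],[0,0,0,0,0,0,0.12],[0,0,0,0,0,0,0.16],[0,0,0,0,0,0,0.2]]], "force": 25}}

```text
clock: 13.72
tool_pos: [0.5397, -0.1496, 0.2085]
eef_rot: [-0.706, -0.001, -0.001, 0.708]
contact_force: [1.0, 0.5, -0.7]
opening: 0.413
```

Request:
{"api": "send_rows", "payload": {"motion": [[[0,0,0,0,0,0,0.3],[0,0,0,0,0,0,0.4],[0,0,0,0,0,0,0.5],[0,0,0,0,0,0,0.5],[0,0,0,0,0,0,0.5]]]}}

```text
clock: 14.13
tool_pos: [0.5396, -0.1495, 0.2082]
eef_rot: [-0.706, -0.0, -0.001, 0.708]
contact_force: [0.5, 0.6, -0.7]
opening: 0.415
```

```bash
python3 -c "
from plan import *
s=imaging.snapshot('side')
crop(s,290,150,390,250,6,'pics/s9.png')
print(get_state())"
```

```text
{'clock': 14.1833, 'q': array([ 0.69592087,  0.80642956, -0.90976112,  1.79144916,  0.77567407,
        0.94460245,  1.0186834 ]), 'qd': array([ 0.00081581,  0.0022435 , -0.00046707,  0.00107632,  0.00069189,
       -0.00141214, -0.00128599]), 'joint_torque': array([-4.11675734e-03, -4.84938169e+01, -1.01027039e+01, -1.11607835e+01,
       -1.11263171e-01,  2.16329265e-01,  1.03751494e-02]), 'tool_pos': array([ 0.53950422, -0.14951315,  0.20811185]), 'eef_rot': array([-7.06046798e-01, -4.04881811e-04, -5.27400352e-04,  7.08164866e-01]), 'contact_force': array([ 0.34836056, -0.8802811 , -0.6033622 ]), 'moment': array([ 0.18018911, -0.30234117, -0.04001277]), 'opening': 0.41502824659721016}
```

View pics/s9.png

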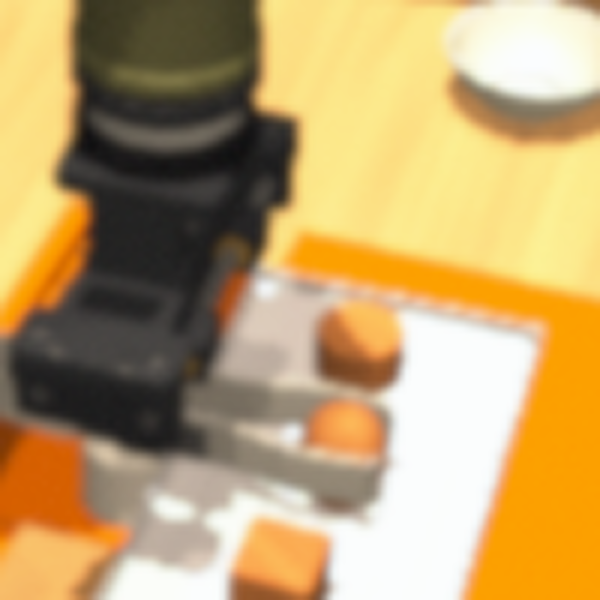

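Request:
{"api": "send_rows", "payload": {"motion": [[[0,0,0,0,-0.1,0,0.5],[0,0,0,0,-0.2,0,0.5],[0,0,0,0,-0.3,0,0.5],[0,0,0,0,-0.3,0,0.5],[0,0,0,0,-0.3,0,0.5]]]}}

```text
clock: 14.6
tool_pos: [0.5393, -0.1496, 0.2328]
eef_rot: [-0.706, -0.0, -0.0, 0.708]
contact_force: [0.3, 0.8, -2.0]
opening: 0.409
```

Request:
{"api": "send_rows", "payload": {"motion": [[[0,0,0,0,-0.3,0,0.5],[0,0,0,0,-0.3,0,0.5],[0,0,0,0,-0.3,0,0.5],[0,0,0,0,-0.3,0,0.5],[0,0,0,0,-0.3,0,0.5]]]}}

```text
clock: 15.02
tool_pos: [0.5393, -0.1497, 0.2627]
eef_rot: [-0.706, -0.0, -0.0, 0.708]
contact_force: [0.4, 0.5, -1.6]
opening: 0.41
```

Request:
{"api": "send_rows", "payload": {"motion": [[[0,0,0,0,-0.3,0,0.5],[0,0,0,0,-0.3,0,0.5],[0,0,0,0,-0.3,0,0.5],[0,0,0,0,-0.3,0,0.5],[0,0,0,0,-0.3,0,0.5]]]}}

```text
clock: 15.43
tool_pos: [0.5393, -0.1498, 0.2926]
eef_rot: [-0.706, -0.0, -0.0, 0.708]
contact_force: [0.2, 0.8, -1.8]
opening: 0.409
```

Request:
{"api": "send_rows", "payload": {"motion": [[[0,0,0,0,-0.4,0,0.5],[0,0,0,0,-0.4,0,0.5],[0,0,0,0,-0.4,0,0.5],[0,0,0,0,-0.3,0,0.5],[0,0,0,0,-0.1,0,0.5]]]}}

```text
clock: 15.85
tool_pos: [0.5398, -0.1497, 0.3254]
eef_rot: [-0.706, -0.001, -0.001, 0.708]
contact_force: [-0.2, 0.8, -0.9]
opening: 0.408
```

Request:
{"api": "send_rows", "payload": {"motion": [[[0,0,0,0,0,0,0.5],[0,0,0,0,0,0,0.5],[0,0,0,0,0,0,0.5],[0,0,0,0,0,0,0.5],[0,0,0,0,0,0,0.5]]]}}

```text
clock: 16.27
tool_pos: [0.5391, -0.1499, 0.3237]
eef_rot: [-0.706, -0.0, -0.0, 0.708]
contact_force: [0.2, 0.9, -1.3]
opening: 0.409
```

```bash
python3 -c "
from plan import *
s=imaging.snapshot('side');t=imaging.snapshot('top')
crop(s,270,120,390,240,5,'pics/s10.png');crop(t,300,95,410,235,4,'pics/t10.png')
print(get_state())"
```

```text
{'clock': 16.3667, 'q': array([ 0.75201993,  0.67788485, -1.01080877,  1.64931261,  0.61331794,
        1.16492128,  1.1591809 ]), 'qd': array([-3.58106328e-04, -3.50295247e-03,  2.45641644e-05, -4.79385150e-04,
       -3.94168097e-04,  1.67489065e-03, -1.03503335e-03]), 'joint_torque': array([ 7.73156615e-03, -4.59474957e+01, -1.00507280e+01, -1.51660287e+01,
       -3.50560615e-03,  4.33611043e-02, -2.31983031e-04]), 'tool_pos': array([ 0.53915175, -0.14988727,  0.32380922]), 'eef_rot': array([-7.06008983e-01, -1.61131831e-04, -2.48777286e-04,  7.08202815e-01]), 'contact_force': array([-1.0703913 ,  1.80119807, -0.4426104 ]), 'moment': array([ 0.17502671, -0.13046615,  0.02549921]), 'opening': 0.4110981749601158}
```

View pics/s10.png

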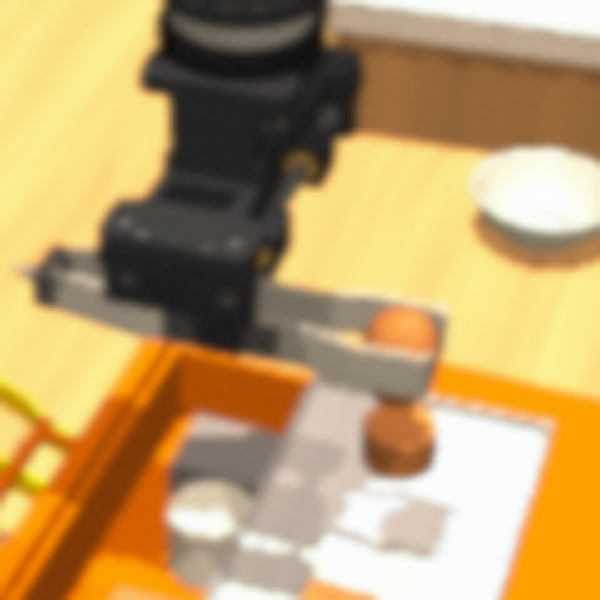

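View pics/t10.png

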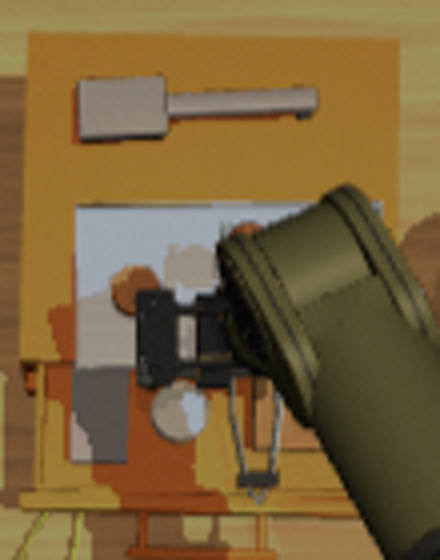

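The egg hangs between the tips at side-crop (403,335), about 11.8 cm above its resting place. The tray edges, puck and drawer sit where they were in the first top picture.

```bash
python3 -c "
from plan import *
print(get_state()['qd'].round(4),get_state()['opening'])
print(job.finish_job())"
```

```text
[-0.0004 -0.0035  0.     -0.0005 -0.0004  0.0017 -0.001 ] 0.4110981749601158
the job is handed in; nothing more can be done
None
```

I picked up the steel tongs by their grips and carried them over the tray, half closed to 45 mm over the grips. I lowered them around the egg, closed them with 25 N of grip and lifted about 118 mm straight up. I handed the job in at about 16.4 s with the arm holding still.

**Last checks:**
- The side picture shows the egg between the tip pads, well clear of the tray.
- The gripper opening held steady at 0.41, about 36 mm over the grips. That fits the 37 mm given for tongs closed on the egg.
- The joints were practically still, and the wrist force stayed under about 2 N.
- The tray, puck, drawer and brush showed no visible shift in the last pictures.

**Not checked:** in the last pictures the block was hidden behind the arm in the top view and mostly outside the side crop. I last saw it in its place in the picture taken as the tongs closed. I had no direct reading of the contact forces between the tongs and the egg.

None of the checks failed or disagreed. The measured tool position wandered by 1–2 mm between readings.

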